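# Put the eyepiece back into its bore of the graded rack

## Robot

A 6-joint arm with a two-finger parallel gripper is mounted at the origin on the work surface. World frame = base frame: x ahead of the robot, y to its left, z up, the work surface at z = 0. Lengths are in m, angles in rad, forces in N, time in s.
With the tool pointing down it reaches from about 0.325 to 0.925 m from the base axis. Payload 3.1 kg.
Tool frame: the origin (TCP) lies between the finger pads; the fingertips stand 8 mm ahead of it and the grasp point (between the pads) lies 11 mm behind it; y points along the fingers, z is the direction in which the jaws open and shut, and the axes are right-handed (so a half turn about y gives the same grasp; the last joint's range is limited). The gripper opens to 85 mm and grips with 20 to 120 N. Pads are 22 mm wide; open, the fingers measure 114 mm over their backs; the gripper's body (76 mm by 85 mm) begins 54 mm behind the grasp point. The pads swing forward as they close: fully open they stand 13 mm farther back than shut.
Start: joints at [1.022, 0.217, 1.613, -0, 1.311, -0.112], TCP at [0.264, 0.566, 0.239] pointing down, gripper open.
Joint ranges: [-2.75, 2.75], [-0.78, 2.1], [0.31, 2.55], [-1.13, 4.27], [0.13, 2.63], [-2.58, 2.58]. Speed limits (rad/s): [2.79, 2.79, 3.14, 3.14, 3.14, 3.14].

## Interface

Orientations are given as a rotation vector (axis times angle).
In Python, from cell import * gives the robot as it stands.
- The arm moves only by the tool carry_out, never from a script. Its argument "series" is a list of rows, each a list of 7 numbers: the turn, a rotation vector about the tool's x, y, z in rad, then the shift along the tool's x, y, z in m, then the opening, from 0 (shut) to 1 (fully open). A call has 1 to 20 rows; each row shifts and turns the commanded pose from where the row before left it, along the tool's axes as they then stand; what a row does not reach is not made up. A row lasts 1/10 s, in which the tool goes at most 50 mm and 8.59 degrees, less where a joint would pass 70% of its speed; a pose out of reach is approached as far as the arm can. A call is refused whole if a number of a shift passes 0.05 or a number of a turn 0.15, either way. A call with a gripper value outside its range is refused whole. The fingers move at their own pace and stop on an object; "newtons" is the grip in N (left out, the last holds). Time passes only in rows, so rows that do not move let the fingers close. It gives the time, the measured TCP pose, the force and the opening at its end, in the units of the state.
- observe(): the state, without advancing time (a new reading comes with each control period).
- capture(name): name is "scene" or "top" or "wrist"; returns a dict with "color" (420x560x3 uint8, red, green, blue), "vfov" (degrees; the focal length in pixels is half the picture's height over the tangent of half this angle, whatever the lens; pixels are square), "cx", "cy" (the principal point, pixels), "R" (3x3) and "t" (3): a world point X has camera coordinates R X + t. Camera axes: x right, y down, z forward; pixel columns grow to the right and rows downward; lengths in m; the calibration is good to about 2 mm. A picture is of the moment at which its call begins. There is no depth.
- close_job(): hands the job in, once; it reports no verdict.
The state is a dict: "t": time; "q": joint angles; "joint_velocities": joint speeds; "joint_torque": joint torques, N m; "eef_pos": TCP position; "tcp_rot": TCP orientation; "ft_force": force on the tool from outside, world axes, zero at the start; "torque": the same for the moment, N m; "finger_gap": finger opening in m.
Only numpy, scipy, OpenCV 4.12 (cv2) and the standard library are available. Lean on these libraries where they do the work, as an engineer would, in place of code of your own. Each camera call takes 0.05 s, during which the arm holds its last target. There are 200 camera calls.

## Task

One of the three eyepieces has been left standing on the round white stage plate. Put it, barrel down, into the bore of the graded rack that matches its barrel's diameter, fully home with its shoulder on the rack's grey bar, and let go. The grey bar sits somewhere within its end play, so feel for the bore gently, never pressing the eyepiece on the rack with more than about 30 N, and keep the eyepiece upright and leave everything else where it is.

Things in the scene. Friction and masses are not known exactly. Their poses are not given: they have to be found in the camera images.
- eyepiece_small: upright microscope eyepiece: steel barrel 20 mm in diameter, 24 mm long, foot chamfered 1.5 mm; above it a wider black cylindrical body 34 mm in diameter, 24 to 64 mm above the foot, narrowing to the top at 70 mm; its underside is the shoulder; about 0.1 kg. Origin at the centre of the foot, z up. One of the three stands on the stage plate, two on the tray
- eyepiece_medium: upright microscope eyepiece: steel barrel 28 mm in diameter, 24 mm long, foot chamfered 1.5 mm; above it a wider black cylindrical body 42 mm in diameter, 24 to 64 mm above the foot, narrowing to the top at 70 mm; its underside is the shoulder; about 0.1 kg. Origin at the centre of the foot, z up. One of the three stands on the stage plate, two on the tray
- eyepiece_large: upright microscope eyepiece: steel barrel 36 mm in diameter, 24 mm long, foot chamfered 1.5 mm; above it a wider black cylindrical body 50 mm in diameter, 24 to 64 mm above the foot, narrowing to the top at 70 mm; its underside is the shoulder; about 0.1 kg. Origin at the centre of the foot, z up. One of the three stands on the stage plate, two on the tray
- stage_plate: fixed round white plate lying on the bench, 96 mm in diameter, 5 mm thick; origin at the centre of its underside. The eyepiece to be put away stands on it, within 15 mm of its centre
- rack: fixed white channel, 94 mm wide (its x), 290 mm long (its y), walls 28 mm high; origin at the centre of its underside, z up. In it lies a grey bar, 66 mm wide, 238 mm long, flat top 40 mm above the origin, with a row of five graded bores along y. With an eyepiece home, its shoulder rests on the bar and its foot is 16 mm above the origin
- rack_row (a point): point fixed to the channel, 40 mm above the rack's origin, same axes. Bores for 20, 24, 28, 32 and 36 mm barrels (each 1.6 mm wider, 30 mm deep, mouth chamfered 1.5 mm) lie at x 0, y -92, -46, 0, 46, 92 mm from here if the bar is mid-channel. Unreported: the bar may stand up to 17 mm off either way along y, not across; about 6 N endwise slides it
- tray: fixed flat aluminium tray, 180 x 85 mm, 5 mm thick, for the other two eyepieces; origin at the centre of its underside
- petri_dish: bystander: loose shallow glass dish, 90 mm in diameter, 15 mm high, origin under its centre
- jar: bystander: loose amber jar with a white cap, 50 mm in diameter, 70 mm high, origin under its centre
- slide_box: bystander: loose grey slide box, 90 x 190 x 32 mm, origin under its centre
- lens_cap: bystander: loose black cap, 42 mm in diameter, 14 mm high, origin under its centre
- forceps: bystander: loose steel forceps lying flat, about 135 mm long, 4 mm thick, origin under the middle of the handle
Mind the look-alikes: they are no part of the job. What is shaped like the eyepiece_medium but yellow is not meant. What is shaped like the eyepiece_large but purple is not meant.

How it is judged:
By the outcome, as a careful person would: the job done as asked, in the order asked, and still so for the second after the job is handed in, with the robot touching nothing.
It also fails if it takes over 58 s, if anything falls off the work surface, if the arm or the gripper's body presses on something with over 40 N, if the wrist force passes 120 N, or if a joint passes its speed limit or range.

## Working session

There is one attempt and no reset: what is moved stays moved. The work goes in short steps, Python scripts to look and compute and a tool call to move; the robot and the scene stay as the last step left them, time stands still between calls to the robot, and variables do not carry over. Pictures are saved under pics/ and viewed, about 8 in all and at most 12, crops included, and the job is handed in when it is done.

Besides the shell and the picture viewer there is one more tool, called after "Request:" as name(argument=value, ...), one argument or row to a line, values as JSON. carry_out: Moves the arm, as the interface text tells. Its arguments: {"type":"object","properties":{"series":{"type":"array"},"newtons":{"type":"number"}},"required":["series"]}

```bash
mkdir -p pics; ls
cat > h.py <<'E'
from cell import *
import numpy as np, cv2
from scipy.spatial.transform import Rotation as Ro
def f(c): return c["color"].shape[0]/2/np.tan(np.radians(c["vfov"])/2)
def back(c,u,v,z):
    d=c["R"].T@np.array([(u-c["cx"])/f(c),(v-c["cy"])/f(c),1]); o=-c["R"].T@c["t"]
    return o+d*(z-o[2])/d[2]
def proj(c,X):
    p=c["R"]@np.array(X)+c["t"]; return p[:2]/p[2]*f(c)+[c["cx"],c["cy"]]
def save(n,im): cv2.imwrite("pics/"+n,im[:,:,::-1])
E
python3 - <<'E'
from h import *
import pickle
for n in("scene","top"):
    c=capture(n); save(n+"0.png",c["color"]); pickle.dump(c,open(n+"0.pkl","wb")); print(n,c["vfov"],c["R"].round(3).tolist(),c["t"])
s=observe(); print(s["t"],s["eef_pos"],Ro.from_rotvec(s["tcp_rot"]).as_matrix().round(3).tolist(),s["finger_gap"],s["ft_force"])
E
```

```text
pics
scene 49.95505540113231 [[0.251, 0.968, 0.008], [0.543, -0.134, -0.829], [-0.802, 0.212, -0.559]] [-0.04391087 -0.2722608   1.66907933]
top 46.26591156691183 [[-0.009, -1.0, 0.008], [-0.996, 0.008, -0.092], [0.092, -0.009, -0.996]] [-0.0986827   0.55482599  1.03478944]
0.1 [0.264001   0.56569275 0.23806245] [[0.906, -0.001, 0.423], [-0.423, -0.002, 0.906], [-0.0, -1.0, -0.002]] 0.08558822770394674 [-0.69796096 -0.55860435 -0.16993664]
```

View pics/scene0.png

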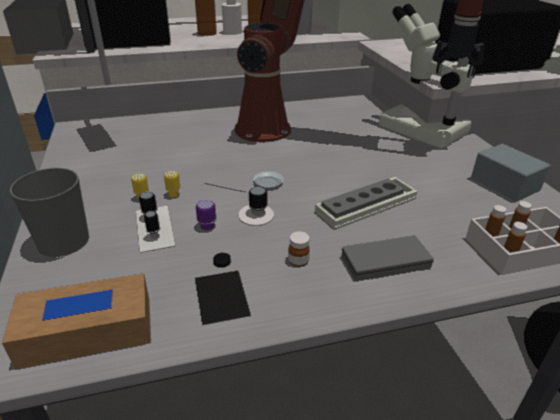

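View pics/top0.png

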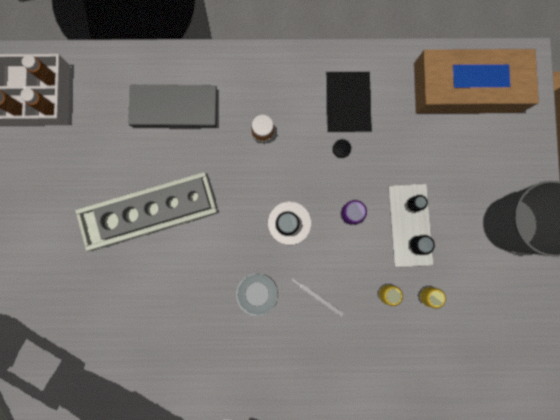

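Run:
```python
from h import *
import pickle
c=pickle.load(open("top0.pkl","rb")); im=c["color"]
r=lambda a,k:cv2.resize(a,None,fx=k,fy=k,interpolation=cv2.INTER_CUBIC)
A=r(im[165:255,65:225],5)       # rack 800x450... 
B=im[195:250,262:318]; C=im[180:270,380:440]
save("rack0.png",A)
o=np.zeros((540,800,3),np.uint8); b=r(B,6); d=r(C,6); o[:330,:336]=b; o[:540,400:760]=d; save("eye0.png",np.clip(o.astype(int)*2,0,255).astype(np.uint8))
```

```text
(no output)
```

View pics/rack0.png

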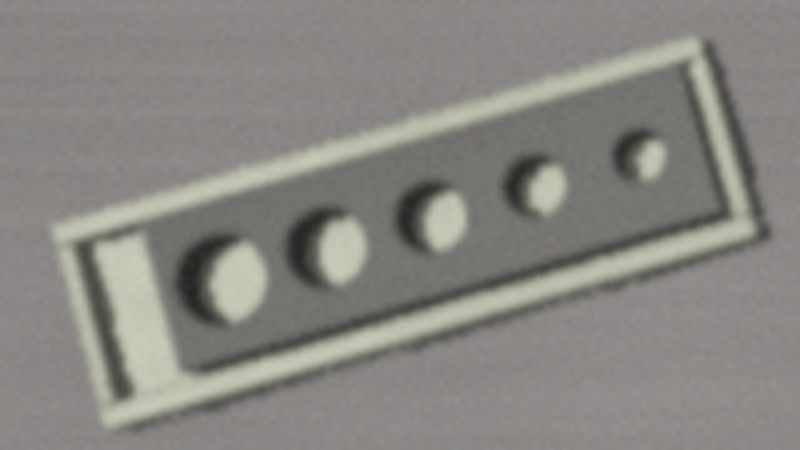

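View pics/eye0.png

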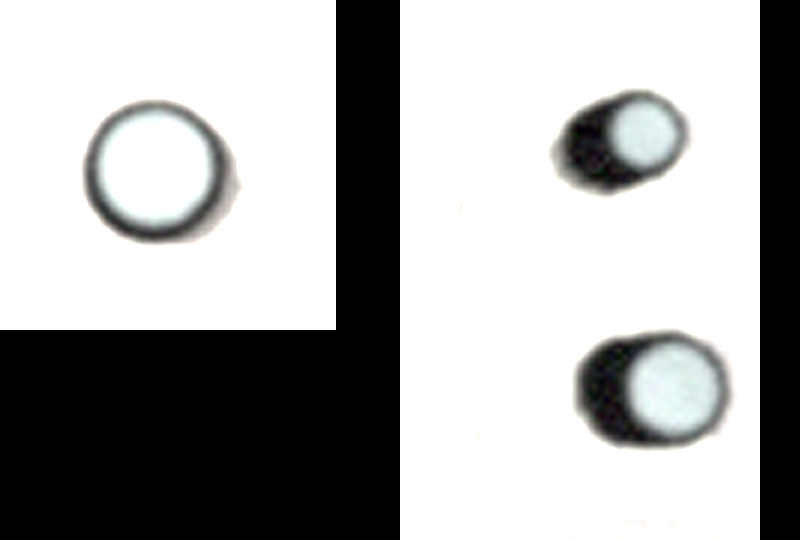

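Run:
```python
from h import *
import pickle
c=pickle.load(open("top0.pkl","rb"))
p=lambda x,y:(65+(x+.5)/5-.5,165+(y+.5)/5-.5)
for n,xy in dict(b36=(222,280),b32=(327,247),b28=(433,218),b24=(536,186),b20=(641,156)).items(): print(n,back(c,*p(*xy),.04).round(4))
for xy in((53,228),(108,428),(697,38),(762,232)): print("corner",back(c,*p(*xy),.028).round(4))
print("eye",back(c,262+155.5/6-.5,195+170.5/6-.5,.075).round(4),"plate",back(c,289,223,.005).round(4))
s=pickle.load(open("scene0.pkl","rb"))
print("scene eye top",back(s,258.5,191,.075).round(4),"b36",back(s,391,186.5,.04).round(4), "px of b36",proj(s,back(c,*p(222,280),.04)))
print("cam",-c["R"].T@c["t"], "dish",back(c,257,293,.01))
```

```text
b36 [0.5308 0.2417 0.04  ]
b32 [0.5444 0.1976 0.04  ]
b28 [0.5564 0.1528 0.04  ]
b24 [0.5697 0.1092 0.04  ]
b20 [0.5822 0.0646 0.04  ]
corner [0.5546 0.3184 0.028 ]
corner [0.4688 0.2927 0.028 ]
corner [0.635  0.0425 0.028 ]
corner [0.5503 0.0143 0.028 ]
eye [ 0.5204 -0.135   0.075 ] plate [ 0.5246 -0.1414  0.005 ]
scene eye top [ 0.528  -0.1347  0.075 ] b36 [0.5405 0.2432 0.04  ] px of b36 [388.94346739 184.79730301]
cam [ 0.45605133 -0.09423629  1.08235671] dish [ 0.37371118 -0.07025932  0.01      ]
```

Request:
carry_out(
  series=[
    [0,0,0,0.033,0,-0.033,1],
    [0,0,0,0.033,0,-0.033,1],
    [0,0,0,0.033,0,-0.033,1],
    [0,0,0,0.033,0,-0.033,1],
    [0,0,0,0.033,0,-0.033,1],
    [0,0,0,0.033,0,-0.033,1],
    [0,0,0,0.033,0,-0.033,1],
    [0,0,0,0.033,0,-0.033,1],
    [0,0,0,0.033,0,-0.033,1],
    [0,0,0,0.033,0,-0.033,1],
    [0,0,0,0.033,0,-0.033,1],
    [0,0,0,0.033,0,-0.033,1],
    [0,0,0,0.033,0,-0.033,1],
    [0,0,0,0.033,0,-0.033,1],
    [0,0,0,0.033,0,-0.033,1],
    [0,0,0,0.033,0,-0.033,1],
    [0,0,0,0,0,0,1],
    [0,0,0,0,0,0,1],
  ],
)

```text
t: 1.9
eef_pos: [0.519, -0.1361, 0.2385]
tcp_rot: [-1.542, 0.346, -0.343]
ft_force: [-0.8, 0.0, -0.5]
finger_gap: 0.0848
```

```bash
cat >> h.py <<'E'
def to(x,y,z):
    s=observe(); M=Ro.from_rotvec(s["tcp_rot"]).as_matrix()
    print("t",s["t"],"pos",s["eef_pos"].round(4),"toolshift",(M.T@(np.array([x,y,z])-s["eef_pos"])).round(4),"tilt rv(tool)",Ro.from_matrix(M.T@np.column_stack([(M[0,0],M[1,0],0),(0,0,-1),(M[0,2],M[1,2],0)])).as_rotvec().round(4),"F",s["ft_force"].round(1),"gap",round(s["finger_gap"],4))
E
python3 - <<'E'
from h import *
import pickle
to(.5204,-.135,.15)
c=capture("wrist"); pickle.dump(c,open("w1.pkl","wb")); print("cam",(-c["R"].T@c["t"]).round(3),c["vfov"],"eyeproj",proj(c,[.5204,-.135,.075]).round(1))
save("w1.png",c["color"])
E
```

```text
t 1.9 pos [ 0.519  -0.1361  0.2385] toolshift [0.001  0.0885 0.0016] tilt rv(tool) [-0.0004  0.     -0.0021] F [-0.8  0.  -0.5] gap 0.0848
cam [ 0.444 -0.101  0.373] 64.59969665053826 eyeproj [279.5 190.2]
```

View pics/w1.png

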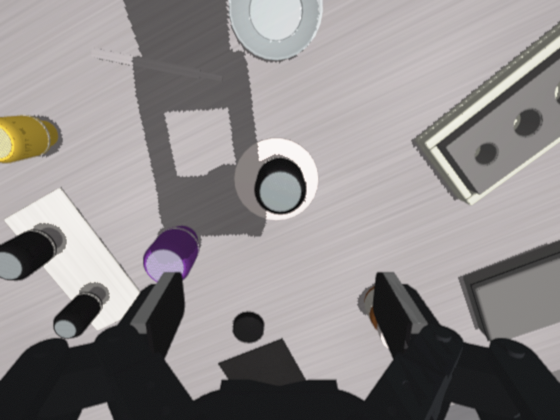

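Request:
carry_out(
  series=[
    [0,0,-0.002,0.001,0.03,0.0015,1],
    [0,0,0,0,0.035,0,1],
    [0,0,0,0,0.04,0,1],
    [0,0,0,0,0.04,0,1],
    [0,0,0,0,0.03,0,1],
    [0,0,0,0,0.0145,0,1],
    [0,0,0,0,0.007,0,1],
    [0,0,0,0,0,0,1],
    [0,0,0,0,0,0,0.8],
    [0,0,0,0,0,0,0.7],
    [0,0,0,0,0,0,0.6],
    [0,0,0,0,0,0,0.5],
    [0,0,0,0,0,0,0.4],
    [0,0,0,0,0,0,0.3],
    [0,0,0,0,0,0,0.3],
  ],
  newtons=60,
)

```text
t: 3.45
eef_pos: [0.5227, -0.1354, 0.0445]
tcp_rot: [-1.544, 0.339, -0.347]
ft_force: [-0.6, 0.4, 7.2]
finger_gap: 0.0482
```

Run:
```python
from h import *
to(.5204,-.135,.15)
```

```text
t 3.45 pos [ 0.5227 -0.1354  0.0445] toolshift [-0.0017 -0.1055 -0.0006] tilt rv(tool) [-0.0001 -0.      0.0051] F [-0.6  0.4  7.2] gap 0.0482
```

Request:
carry_out(
  series=[
    [0,0,0,0,-0.005,0,0.3],
    [0,0,0,0,-0.015,0,0.3],
    [0,0,0,0,-0.03,0,0.3],
    [0,0,0,0,-0.03,0,0.3],
    [0,0,0,0,-0.03,0,0.3],
    [0,0,0,0,-0.01,0,0.3],
    [0,0,0,0,0,0,0.3],
    [0,0,0,0,0,0,0.3],
  ],
)

```text
t: 4.25
eef_pos: [0.5201, -0.1342, 0.1617]
tcp_rot: [-1.544, 0.343, -0.343]
ft_force: [-0.5, 0.4, -2.4]
finger_gap: 0.0484
```

Run:
```python
from h import *
to(.5308,.2417,.15)
c=capture("wrist"); save("w2.png",c["color"])
```

```text
t 4.25 pos [ 0.5201 -0.1342  0.1617] toolshift [-0.1493  0.0116  0.3451] tilt rv(tool) [ 0.0001 -0.     -0.    ] F [-0.5  0.4 -2.4] gap 0.0484
```

View pics/w2.png

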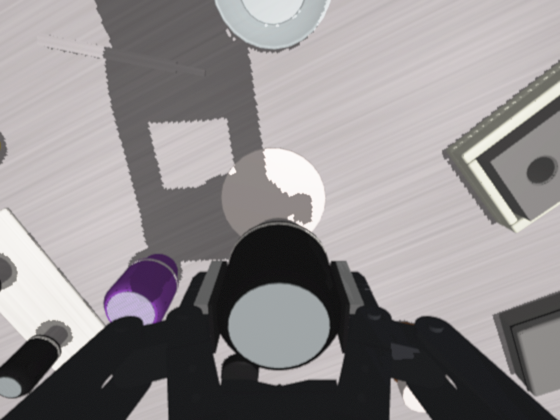

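Run:
```python
from h import *
c=capture("wrist"); s=observe(); p=s["eef_pos"]; M=Ro.from_rotvec(s["tcp_rot"]).as_matrix()
for zz in(.0305,.0275,.0335):
  b=back(c,279,325,p[2]+zz); print(zz,(M.T@(b-p)).round(4))
```

```text
0.0305 [-0.0008 -0.0305  0.0005]
0.0275 [ 0.0016 -0.0275  0.0005]
0.0335 [-0.0032 -0.0335  0.0005]
```

Request:
carry_out(
  series=[
    [0,0,0,-0.01,0,0.024,0.3],
    [0,0,0,-0.017,0,0.04,0.3],
    [0,0,0,-0.017,0,0.04,0.3],
    [0,0,0,-0.017,0,0.04,0.3],
    [0,0,0,-0.017,0,0.04,0.3],
    [0,0,0,-0.017,0,0.04,0.3],
    [0,0,0,-0.017,0,0.04,0.3],
    [0,0,0,-0.017,0,0.04,0.3],
    [0,0,0,-0.01,0.01,0.025,0.3],
    [0,0,0,-0.01,0,0.016,0.3],
    [0,0,0,0,0,0,0.3],
    [0,0,0,0,0,0,0.3],
    [0,0,0,0,0,0,0.3],
  ],
)

```text
t: 5.65
eef_pos: [0.5317, 0.24, 0.1516]
tcp_rot: [-1.545, 0.343, -0.344]
ft_force: [0.1, -0.7, -1.2]
finger_gap: 0.0483
```

Run:
```python
from h import *
to(.5308,.2417,.15)
w=capture("wrist"); t=capture("top"); im=t["color"]
print(proj(w,[.5308,.2417,.04]),proj(t,[.5308,.2417,.04]))
o=np.hstack([w["color"][:,60:460],cv2.resize(im[160:265,60:160],(400,420),interpolation=cv2.INTER_CUBIC)])
save("w3.png",o)
```

```text
t 5.65 pos [0.5317 0.24   0.1516] toolshift [-0.0015  0.0016  0.0012] tilt rv(tool) [ 0.0015 -0.      0.0011] F [ 0.1 -0.7 -1.2] gap 0.0483
[279.49549538 204.87489379] [109.00652074 220.57725828]
```

View pics/w3.png

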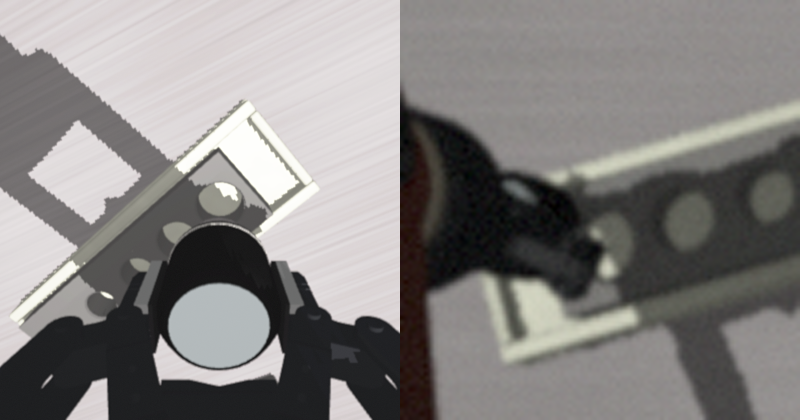

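Run:
```python
from h import *
c=capture("wrist"); s=observe(); p=s["eef_pos"]; M=Ro.from_rotvec(s["tcp_rot"]).as_matrix()
b=back(c,281,198.5,.04); print(b.round(4),"rel tool",(M.T@(b-p)).round(4),"top est rel",(M.T@(np.array([.5308,.2417,.04])-p)).round(4))
b=back(c,279,326,p[2]+.0305);print("obj rel",(M.T@(b-p)).round(4))
# bore outline predicted/observed diameters
im=c["color"][165:235,235:330]; save("bore.png",cv2.resize(im,(760,560),interpolation=cv2.INTER_CUBIC))
```

```text
[0.5273 0.2449 0.04  ] rel tool [-0.0068  0.1125  0.0023] top est rel [-0.0023  0.1125  0.0009]
obj rel [-0.001  -0.0305  0.0004]
```

View pics/bore.png

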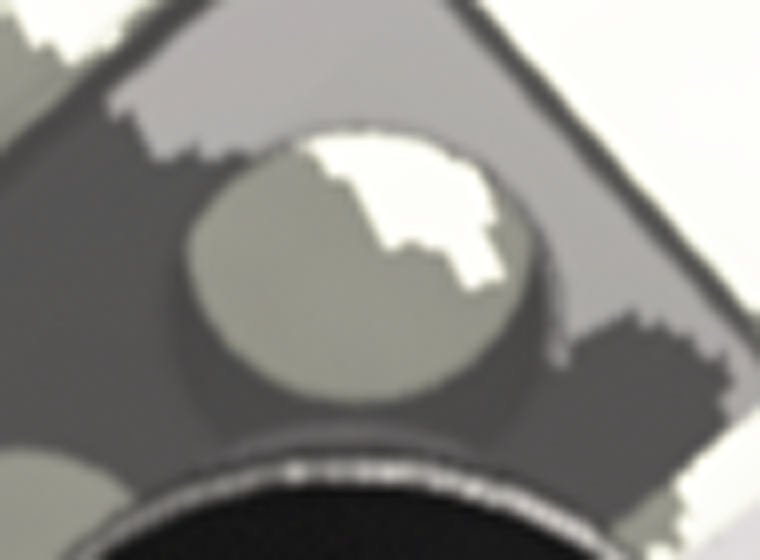

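Request:
carry_out(
  series=[
    [0,0,0,-0.002,0.01,0.001,0.3],
    [0,0,0,0,0.02,0,0.3],
    [0,0,0,0,0.02,0,0.3],
    [0,0,0,0,0.01,0,0.3],
    [0,0,0,0,0.006,0,0.3],
    [0,0,0,0,0.002,0,0.3],
    [0,0,0,0,0.002,0,0.3],
    [0,0,0,0,0.001,0,0.3],
    [0,0,0,0,0.001,0,0.3],
    [0,0,0,0,0.001,0,0.3],
    [0,0,0,0,0.001,0,0.3],
    [0,0,0,0,0,0,0.3],
  ],
)

```text
t: 7.0
eef_pos: [0.5312, 0.2428, 0.0789]
tcp_rot: [-1.544, 0.34, -0.345]
ft_force: [-0.0, -0.3, 0.1]
finger_gap: 0.0482
```

Run:
```python
from h import *
to(.5308,.2417,.0555); print(observe()["torque"].round(2))
```

```text
t 7.0 pos [0.5312 0.2428 0.0789] toolshift [ 0.0001  0.0234 -0.0011] tilt rv(tool) [-0.0004 -0.      0.0028] F [-0.  -0.3  0.1] gap 0.0482
[-0.09  0.05  0.02]
```

Request:
carry_out(
  series=[
    [0,0,0,0,0.001,0,0.3],
    [0,0,0,0,0.001,0,0.3],
    [0,0,0,0,0.001,0,0.3],
    [0,0,0,0,0,0,0.3],
    [0,0,0,0,0,0,0.3],
  ],
)

```text
t: 7.5
eef_pos: [0.5317, 0.2421, 0.0758]
tcp_rot: [-1.545, 0.339, -0.346]
ft_force: [2.4, -4.1, 2.0]
finger_gap: 0.0486
```

Run:
```python
from h import *
to(.5308,.2417,.0555); print(observe()["torque"].round(2))
```

```text
t 7.5 pos [0.5317 0.2421 0.0758] toolshift [-0.0008  0.0203 -0.0007] tilt rv(tool) [0.0002 0.     0.0044] F [ 2.4 -4.1  2. ] gap 0.0486
[-0.78 -0.37 -0.05]
```

Request:
carry_out(
  series=[
    [0,0,0,0.0013,0,-0.001,0.3],
    [0,0,0,0,0.001,0,0.3],
    [0,0,0,0,0.001,0,0.3],
    [0,0,0,0,0.001,0,0.3],
    [0,0,0,0,0.001,0,0.3],
    [0,0,0,0,0,0,0.3],
    [0,0,0,0,0,0,0.3],
  ],
)

```text
t: 8.2
eef_pos: [0.5315, 0.2414, 0.0713]
tcp_rot: [-1.544, 0.341, -0.344]
ft_force: [2.6, -1.0, -2.3]
finger_gap: 0.0483
```

Run:
```python
from h import *
to(.5308,.2417,.0555); print(observe()["torque"].round(2))
```

```text
t 8.2 pos [0.5315 0.2414 0.0713] toolshift [-0.0008  0.0158 -0.0001] tilt rv(tool) [-0.0003  0.      0.002 ] F [ 2.6 -1.  -2.3] gap 0.0483
[-0.08 -0.4  -0.03]
```

Request:
carry_out(
  series=[
    [0,0,0,0.0008,0,0,0.3],
    [0,0,0,0,0.002,0,0.3],
    [0,0,0,0,0.002,0,0.3],
    [0,0,0,0,0.002,0,0.3],
    [0,0,0,0,0.002,0,0.3],
    [0,0,0,0,0.002,0,0.3],
    [0,0,0,0,0.001,0,0.3],
    [0,0,0,0,0,0,0.3],
    [0,0,0,0,0,0,0.3],
  ],
)

```text
t: 9.1
eef_pos: [0.5323, 0.241, 0.0605]
tcp_rot: [-1.544, 0.341, -0.344]
ft_force: [-0.2, 0.3, -1.7]
finger_gap: 0.0487
```

Run:
```python
from h import *
to(.5308,.2417,.0555); print(observe()["torque"].round(2))
```

```text
t 9.1 pos [0.5323 0.241  0.0605] toolshift [-0.0017  0.005   0.    ] tilt rv(tool) [ 0.    -0.     0.002] F [-0.2  0.3 -1.7] gap 0.0487
[ 0.01 -0.01  0.  ]
```

Free in the bore, no side force. Continuing until the shoulder touches.

Request:
carry_out(
  series=[
    [0,0,0,0,0.001,0,0.3],
    [0,0,0,0,0.001,0,0.3],
    [0,0,0,0,0.001,0,0.3],
    [0,0,0,0,0.001,0,0.3],
    [0,0,0,0,0.001,0,0.3],
    [0,0,0,0,0.001,0,0.3],
    [0,0,0,0,0,0,0.3],
    [0,0,0,0,0,0,0.3],
  ],
)

```text
t: 9.9
eef_pos: [0.5323, 0.241, 0.0556]
tcp_rot: [-1.544, 0.341, -0.344]
ft_force: [-3.5, -1.0, 5.1]
finger_gap: 0.0483
```

Run:
```python
from h import *
to(.5308,.2417,.0555); print(observe()["torque"].round(2))
```

```text
t 9.9 pos [0.5323 0.241  0.0556] toolshift [-0.0017  0.0001  0.    ] tilt rv(tool) [ 0.0004 -0.      0.0017] F [-3.5 -1.   5.1] gap 0.0483
[-0.17  0.4  -0.04]
```

Request:
carry_out(
  series=[
    [0,0,0,0,0,0,0.6],
    [0,0,0,0,0,0,0.8],
    [0,0,0,0,0,0,1],
    [0,0,0,0,0,0,1],
    [0,0,0,0,0,0,1],
    [0,0,0,0,0,0,1],
    [0,0,0,0,0,0,1],
    [0,0,0,0,-0.01,0,1],
    [0,0,0,0,-0.025,0,1],
    [0,0,0,0,-0.04,0,1],
    [0,0,0,0,-0.04,0,1],
    [0,0,0,0,-0.04,0,1],
    [0,0,0,0,-0.02,0,1],
    [0,0,0,0,0,0,1],
  ],
)

```text
t: 11.3
eef_pos: [0.5349, 0.2421, 0.2354]
tcp_rot: [-1.539, 0.334, -0.351]
ft_force: [0.0, -0.1, 0.2]
finger_gap: 0.0854
```

Run:
```python
from h import *
to(.5308,.2417,.0555)
w=capture("wrist"); t=capture("scene")
for q in ([.5323,.241,.086],[.5323,.241,.04]): print(proj(w,q).round(1),proj(t,q).round(1))
o=np.hstack([w["color"][:,80:480],cv2.resize(t["color"][140:230,300:430],(400,277),interpolation=cv2.INTER_CUBIC).copy() if 0 else np.vstack([cv2.resize(t["color"][140:245,310:430],(400,350),interpolation=cv2.INTER_CUBIC),np.zeros((70,400,3),np.uint8)])])
save("fin.png",o)
```

```text
t 11.3 pos [0.5349 0.2421 0.2354] toolshift [-0.0053  0.1798 -0.0033] tilt rv(tool) [-0.007  -0.      0.0096] F [ 0.  -0.1  0.2] gap 0.0854
[274.3 189.7] [391.5 170.9]
[274.4 177.1] [389.  185.1]
```

View pics/fin.png

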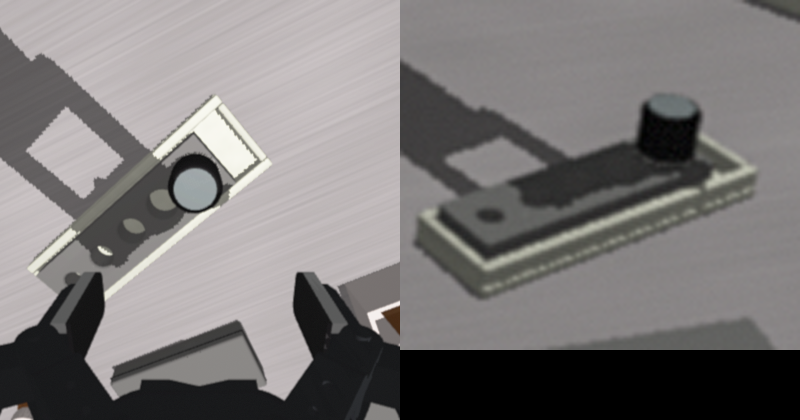

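```bash
python3 -c "
from cell import *
print(close_job())"
```

```text
the job is handed in; nothing more can be done
None
```

The large eyepiece (36 mm barrel) is in the 36 mm bore, shoulder down on the grey bar and released. I handed the job in at about 11.4 s of the 58 s allowed.

- **Which eyepiece:** the one on the stage plate measured about 49 mm across the body against the 50 mm given. It is black and clearly larger than the two on the tray.
- **Finding the bore:** the pictures showed the bar at the small-bore end of its play. The top and wrist cameras disagreed by up to 4.5 mm on the bore's position. A closer crop cut that to about 2 mm, and I settled the rest by feel.
- **Forces:** the readings between steps showed at most about 5 N on the rack, sideways or downward. I did not log forces within the steps.
- **Fully home:** the downward stop came with the tool at 55.6 mm, against 55.5 mm predicted for home.
- **Last look:** in the final scene picture the eyepiece's top lies within a pixel of where it should be when home and upright. No steel barrel shows above the bar, the gripper is open and clear, and the force reads about zero.
- **Not checked:** I did not take a final picture of the other objects. The path stayed well clear of them, with no sign of contact in the force readings.

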